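# Drift a furniture leg's mounting plate into line

### The arm

A 7-joint arm with a two-finger parallel gripper is mounted at the origin on the work surface. World frame = base frame: x ahead of the robot, y to its left, z up, the work surface at z = 0. Lengths are in m, angles in rad, forces in N, time in s.
With the tool pointing down it reaches from about 0.425 to 0.8 m from the base axis. Payload 8.3 kg.
Tool frame: the origin (TCP) lies midway between the tips of the shut fingers; the grasp point (between the pads) lies 19 mm behind it (manip.grasp_offset is the distance from the TCP to the grasp point, in m); z points along the fingers, y is the direction in which the jaws open and shut (so a half turn about z gives the same grasp; the last joint's range is limited). The gripper opens to 85 mm and grips with 20 to 120 N. Pads are 22 mm wide; open, the fingers measure 114 mm over their backs; the gripper's body (76 mm by 85 mm) begins 54 mm behind the grasp point. The pads swing forward as they close: fully open they stand 13 mm farther back than shut.
Start: joints at [-1.335, 0.383, 0.016, 1.37, -0.006, 1.388, -0.046], TCP at [0.184, 0.597, 0.208] pointing down, gripper open.
Joint ranges: [-2.95, 2.95], [-0.25, 2.06], [-1.52, 1.56], [0.18, 2.33], [-1.44, 4.58], [0.02, 2.06], [-3.01, 3.01]. Speed limits (rad/s): [2.39, 2.39, 3.01, 3.01, 3.14, 3.14, 3.14].

### API

Orientations are given as a unit quaternion [x, y, z, w].
In Python, from workcell import get_obs, viewer, order, manip gives the robot as it stands.
- The arm moves only by the tool step_arm, never from a script. Its argument "deltas" is a list that holds one entry, the list of rows, each a list of 7 numbers: the shift along the tool's x, y, z in mm, then the turn, a rotation vector about the tool's x, y, z in degrees, then the opening in per cent of the stroke, from 0 (shut) to 100 (fully open). A call has 1 to 8 rows; each row is the pose to reach, as a shift and turn from the pose commanded when the call began, along the tool's axes at that moment; what a row does not reach only later rows make up. A row lasts 1/8 s, in which the tool goes at most 62.5 mm and 10.7 degrees, less where a joint would pass 70% of its speed; a pose out of reach is approached as far as the arm can. A call with a gripper value outside its range is refused whole. The fingers move at their own pace and stop on an object; "squeeze" is the grip in N (left out, the last holds). Time passes only in rows, so rows that repeat a pose let the fingers close. It gives the time, the measured TCP pose, the force and the opening at its end, in the units of the state.
- get_obs(): the state, without advancing time (a new reading comes with each control period).
- viewer.capture(name): name is "scene" or "top" or "wrist"; returns a dict with "image" (384x512x3 uint8, blue, green, red), "depth" (384x512 float32, m along the optical axis (not along the pixel's ray), 0 where there is no reading), "fx", "fy", "cx", "cy" (pixels), "R" (3x3) and "t" (3): a world point X has camera coordinates R X + t; the wrist camera has in their place "tool_from_camera" (4x4, takes a point from camera to tool coordinates, whose origin is the TCP and whose axes are the flange's). Camera axes: x right, y down, z forward; pixel columns grow to the right and rows downward; lengths in m; the calibration is good to about 2 mm. The wrist camera is an equidistant fisheye: a pixel r from the principal point sees the ray r / f radians off the axis. A picture is of the moment at which its call begins: read the wrist's pose just before it.
- order.hand_in(): hands the job in, once; it reports no verdict.
The state is a dict: "t": time; "qpos": joint angles; "qvel": joint speeds; "joint_efforts": joint torques, N m; "eef_pos": TCP position; "ee_rot": TCP orientation; "ft_force": force on the tool from outside, world axes, zero at the start; "moment": the same for the moment, N m; "grip_width": finger opening in m.
Only numpy, scipy, OpenCV 4.12 (cv2) and the standard library are available. Lean on these libraries where they do the work, as an engineer would, in place of code of your own. Each camera call takes 0.05 s, during which the arm holds its last target. There are 200 camera calls.

### The job

Take the tapered drift out of the tool rest, enter it through the hole of the leg's mounting plate and the hole below it while they are still out of line, and push it down steadily until its collar sits flat on the plate, so that the drift alone draws the plate into line. Do not ram or force it: the drift should never bear on the work, down, sideways and wedging together, with more than 18 N, of which the hand feels about 12. Leave it standing there, let go, and leave the other things undisturbed.

Things in the scene. Friction and masses are not known exactly. Their poses are not given: they have to be found in the camera images.
- panel: Fixed work: a white cabinet panel, 240 x 130 x 12 mm, level on two 64 mm high battens, so its top is 76 mm over the table. Origin on the table under the panel's centre; x along its 240 mm length, z up. Two aluminium strips, 14 mm wide and 12 mm high, run on it along x, 112 mm apart (centres). Carries the plate, the leg and the fixed block with the lower hole.
- plate_hole (a point): Centre of the hole in the leg's mounting plate, at its top face (84 mm over the table): round, 22 mm in diameter, straight through 8 mm. The steel plate, 170 x 76 mm, lies on the panel and slides stiffly on it (about 2 N), without turning, up to 10 mm any way; it stays where left. It carries a leg 40 mm thick, 62 mm high, 95 mm from this hole towards panel +x. Axes as the panel's.
- drift: Loose steel drift, about 0.25 kg, standing tip down in one of the rest's two holes. Origin at the tip's centre, z up its axis. Heights from the tip: taper from 4 to 21 mm in diameter over 0 to 50 mm, straight 21 mm shank to 68 mm, collar 32 mm in diameter from 68 to 74 mm, round dark handle 24 mm in diameter from 74 to 139 mm, to be gripped at about 110 mm.
- drift_tip (a point): The drift's point, also its origin. Home, the collar lies on the plate and this point is 68 mm below the plate's top, 16 mm over the table. The lower hole, in a fixed 12 mm thick block flush with the panel's top, is also 22 mm round, open below. Its centre is not measured: it lies 5.5 to 7.5 mm off where the plate's hole starts, in any direction; a crescent of the block shows in the hole.
- rest: Fixed wooden tool rest, 70 x 170 x 76 mm high, origin under its centre, with two upright 23 mm holes at its y = +50 and -50 mm. One holds the drift, the other the punch, their collar or head lying on the top; which is which varies.
- punch: Bystander: a straight punch with a square 30 mm steel head, 45 mm high, and a straight 21 mm shank, standing in the rest's other hole. Origin at the foot of its shank, 68 mm below the head.
- spare_leg: Bystander: a chrome round leg, 44 mm in diameter, 110 mm high, standing on the table. Origin under its centre.
- bracket: Bystander: a white L bracket, 120 x 25 mm foot lying on the table, one arm up to 74 mm. Origin under the foot's centre.
There are look-alikes about, which are no part of the job. Leave any green or orange look-alike of the drift alone.

How it is judged:
On the way, in this order (a step that is already met when the one before it is completed fails the run):
1. the drift's tip is through the plate's hole and in the hole below (at least 2 mm below the panel's top), the plate not yet moved more than 2.5 mm (height (world z) of drift_tip below 0.074 m and horizontal distance between drift_tip and plate_hole below 0.011 m and distance of plate_hole from where it was at the start of the episode below 0.0025 m), for 0.05 s.
2. the drift is home: its collar is on the plate (z of drift_tip in the frame of plate_hole below -0.0665 m and horizontal distance between drift_tip and plate_hole below 0.003 m), for 0.1 s.
At the end, for the whole second after the job is handed in: The drift stands upright (within 0.06 rad) and still through both holes, which it thereby holds in line, its collar within 1.5 mm of the plate and its tip within 3 mm of the plate hole's axis (all of step 2 and angle between drift's own z axis and vertical below 0.06 rad and linear speed of drift below 0.02 m/s); the robot touches nothing.
It fails at once if the drift bears on the panel, block and plate with more than 18 N in all (contact force between drift and panel above 18 N).
It fails at once if the gripper pushes the panel, the plate or the leg (over 3 N) (contact force between any of the fingers, the arm and panel above 3 N).
It fails at once if the punch is moved more than 10 mm (distance of punch from where it was at the start of the episode above 0.01 m).
It fails at once if a bystander on the table is moved more than 15 mm (distance of any of spare_leg, bracket from where it was at the start of the episode above 0.015 m).
It also fails if it takes over 64 s, if anything falls off the work surface, if the arm or the gripper's body presses on something with over 40 N, if the wrist force passes 120 N, or if a joint passes its speed limit or range.

## Working session

There is one attempt and no reset: what is moved stays moved. The work goes in short steps, Python scripts to look and compute and a tool call to move; the robot and the scene stay as the last step left them, time stands still between calls to the robot, and variables do not carry over. Pictures are saved under pics/ and viewed, about 8 in all and at most 12, crops included, and the job is handed in when it is done.

Besides the shell and the picture viewer there is one more tool, called after "Request:" as name(argument=value, ...), one argument or row to a line, values as JSON. step_arm: Moves the arm, as the interface text tells. Its arguments: {"type":"object","properties":{"deltas":{"type":"array","items":{"type":"array","items":{"type":"array","items":{"type":"number"}}}},"squeeze":{"type":"number"}},"required":["deltas"]}

```bash
mkdir -p pics; cat > h.py <<'E'
import numpy as np,cv2,pickle
from workcell import get_obs,viewer,order,manip
def cap(n,f):
    o=get_obs();c=viewer.capture(n);c['obs']=o;pickle.dump(c,open(f'{f}.pkl','wb'));cv2.imwrite(f'pics/{f}.png',c['image']);return c
def world(c):
    h,w=c['depth'].shape;v,u=np.mgrid[:h,:w];d=c['depth']
    P=np.stack([(u-c['cx'])/c['fx']*d,(v-c['cy'])/c['fy']*d,d],-1)
    return (P-c['t'])@c['R']
E
python3 - <<'E'
from h import *
a=cap('top','top0');b=cap('scene','scene0')
print(get_obs(),manip.grasp_offset)
for c in(a,b):print(c['fx'],c['cx'],c['cy'],-c['R'].T@c['t'])
cv2.imwrite('pics/both.png',cv2.resize(np.vstack([a['image'],b['image']]),None,fx=.78,fy=.78))
E
```

```text
{'t': 0.1, 'qpos': array([-1.33492061,  0.38418694,  0.01640289,  1.37106505, -0.00628996,
        1.38819723, -0.04646872]), 'qvel': array([-6.94174437e-05,  7.55752654e-04, -1.73962441e-03, -3.13481570e-03,
        2.01320657e-04, -1.38723050e-03, -1.90113978e-04]), 'joint_efforts': array([ 4.07573185e-03, -6.29126716e+01,  8.48333314e-01, -3.72760069e+01,
        1.69424177e-02,  1.04860996e-02,  3.83084216e-05]), 'eef_pos': array([0.18380557, 0.59683616, 0.2073514 ]), 'ee_rot': array([ 1.48797875e-01,  9.88867219e-01, -8.96544251e-04, -1.10493906e-04]), 'ft_force': array([ 0.47054844, -0.19177923,  0.67594038]), 'moment': array([-0.00642631,  0.05212902,  0.0076042 ]), 'grip_width': 0.08520895941454976} 0.0187
442.37407699263287 260.6279357577681 191.10406703300785 [0.49582756 0.07868803 1.23632585]
347.47061258307065 264.90155762131144 194.2199210624444 [ 0.9712309  -0.64949843  0.6814457 ]
```

View pics/both.png

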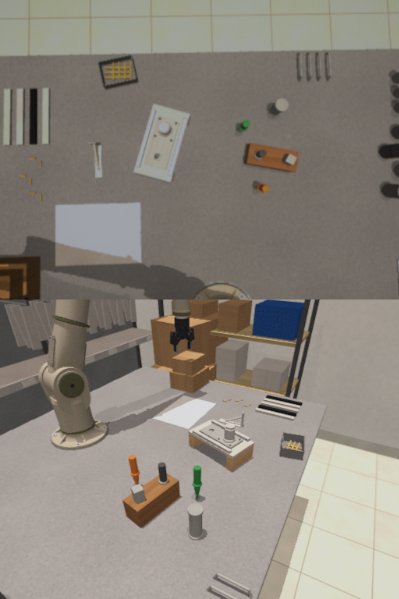

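The picture shows the rest at about (272,157) in the top view. Its dark round handle (the drift) is at (261,154) and the square punch at (291,159). The panel is at (162,143), with the leg at its upper end and the hole at about (157,155). The green and orange look-alikes stand beside the rest, at (245,125) and (264,188).

```bash
python3 - <<'E'
from h import *
c=pickle.load(open('top0.pkl','rb'));P=world(c);im=c['image']
a=im[125:240,165:265];b=im[170:260,305:400]
a=cv2.resize(a,None,fx=5,fy=5,interpolation=2);b=cv2.resize(b,None,fx=4,fy=4,interpolation=2)
o=np.zeros((600,900,3),np.uint8);o[:575,:500]=a;o[:360,500:880]=b;cv2.imwrite('pics/crop.png',cv2.resize(o,(800,533)))
def rect(m,lab):
    m=m.astype(np.uint8);n,l,s,ce=cv2.connectedComponentsWithStats(m)
    for i in range(1,n):
        if s[i,4]>15:
            q=P[l==i];r=cv2.minAreaRect((q[:,:2]*1000).astype(np.float32))
            print(lab,s[i,4],q.mean(0).round(4),np.round(r[0],1),np.round(r[1],1),round(r[2],1),ce[i].round(1))
roi=np.zeros(im.shape[:2],bool);roi[125:260,160:400]=1
z=P[...,2]
rect(roi&(abs(z-.076)<.005),'z76');rect(roi&(z>.079)&(z<.092),'z84');rect(roi&(z>.1),'hi')
E
```

```text
z76 1742 [0.6032 0.1846 0.0757] [606.  185.1] [130.3 240.5] 73.2 [207.4 184. ]
z76 23 [ 0.6488 -0.0834  0.0737] [648.9 -83.1] [27.3 10.5] 24.8 [308.4 164.1]
z76 1333 [ 0.546  -0.1844  0.0754] [ 546.1 -188.8] [170.3  70.4] 78.3 [348.  201.7]
z76 19 [0.5539 0.1973 0.0755] [553.8 198.3] [10.  20.7] 29.3 [203.  202.7]
z76 27 [ 0.4458 -0.1371  0.0744] [ 446.3 -137.2] [12.8 29.3] 75.0 [331.6 240.4]
z84 437 [0.6211 0.2385 0.0867] [621.2 238.6] [ 16.4 200.9] 73.1 [186.1 177.2]
z84 1581 [0.5996 0.1863 0.0836] [605.4 184.2] [ 85.1 174.9] 73.4 [206.5 185. ]
z84 428 [0.5868 0.1323 0.0868] [587.9 131.3] [ 20.  205.7] 72.0 [227.3 189.2]
z84 33 [ 0.5536 -0.133   0.0826] [ 553.2 -135.5] [29.7 21.5] 28.4 [329.  199.2]
hi 231 [ 0.7182 -0.2174  0.1091] [ 718.3 -218. ] [42.4 41.9] 71.6 [360.7 134.5]
hi 93 [ 0.6519 -0.0903  0.1322] [653.6 -91.7] [22.9 22.6] 58.2 [314.2 159.7]
hi 220 [0.6457 0.17   0.1456] [585.9 123.9] [197.8  38. ] 37.5 [210.4 164. ]
hi 101 [ 0.554  -0.1328  0.1605] [532.7 -34.7] [ 23.2 237.3] 12.4 [334.6 197.3]
hi 167 [ 0.5358 -0.2359  0.1185] [ 535.9 -237.4] [31.3 30.2] 60.0 [372.  204.3]
hi 94 [ 0.4451 -0.1415  0.1443] [474.  -40.3] [240.9  23. ] 74.1 [338.7 241.7]
```

View pics/crop.png

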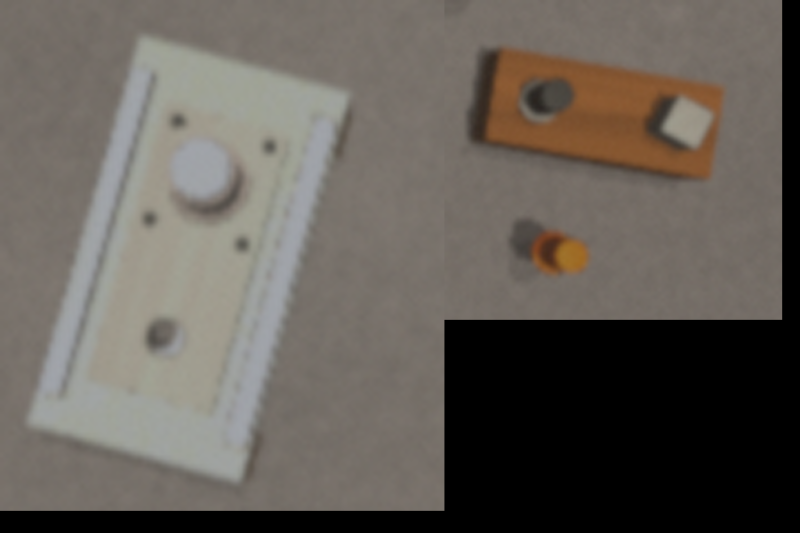

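The second crop shows the drift (grey collar, dark handle) at (545,97) and the square punch at (687,122). The plate hole at (163,337) has its dark lower hole offset to the upper left and a light crescent to the lower right. My depth measurements agree with the given sizes.

```bash
cat >> h.py <<'E'
from scipy.spatial.transform import Rotation as Rn
def tod(target,o=None):
    o=o or get_obs();R=Rn.from_quat(o['ee_rot']).as_matrix();return (R.T@(np.array(target)-o['eef_pos'])*1000).round(1)
def ray_z(c,u,v,z):
    d=c['R'].T@np.array([(u-c['cx'])/c['fx'],(v-c['cy'])/c['fy'],1]);o=-c['R'].T@c['t'];return o+d*(z-o[2])/d[2]
def wcam(c):
    T=np.eye(4);T[:3,:3]=Rn.from_quat(c['obs']['ee_rot']).as_matrix();T[:3,3]=c['obs']['eef_pos'];return T@c['tool_from_camera']
def wray_z(c,u,v,z):
    M=wcam(c);x=(u-c['cx'])/c['fx'];y=(v-c['cy'])/c['fy'];r=np.hypot(x,y)+1e-12
    d=M[:3,:3]@np.array([x/r*np.sin(r),y/r*np.sin(r),np.cos(r)]);return M[:3,3]+d*(z-M[2,3])/d[2]
def wproj(c,X):
    M=wcam(c);p=M[:3,:3].T@(np.array(X)-M[:3,3]);t=np.arctan2(np.hypot(p[0],p[1]),p[2]);n=p[:2]/(np.hypot(p[0],p[1])+1e-12)
    return np.array([c['cx']+c['fx']*t*n[0],c['cy']+c['fy']*t*n[1]])
E
python3 - <<'E'
from h import *
c=pickle.load(open('top0.pkl','rb'))
h=ray_z(c,201.7,200.8,.084);print(h)
w=cap('wrist','w0');print(w['tool_from_camera'].round(3),w['fx'])
t=[h[0],h[1],.22];print(tod(t),tod([.5564,-.1398,.22]))
print(Rn.from_quat(get_obs()['ee_rot']).as_matrix().round(4))
E
```

```text
[0.55842645 0.19970606 0.084     ]
[[ 0.001 -0.951 -0.31   0.08 ]
 [ 1.     0.     0.    -0.   ]
 [-0.    -0.31   0.951 -0.166]
 [ 0.     0.     0.     1.   ]] 297.3186396354542
[-474.9 -269.4  -12.1] [-572.9 -594.5  -11.6]
[[-9.557e-01  2.943e-01 -4.000e-04]
 [ 2.943e-01  9.557e-01 -1.400e-03]
 [ 0.000e+00 -1.500e-03 -1.000e+00]]
```

Request:
step_arm(
  deltas=[
    [[-60,-34,0,0,0,0,100],[-120,-68,0,0,0,0,100],[-180,-102,0,0,0,0,100],[-240,-136,0,0,0,0,100],[-300,-170,0,0,0,0,100],[-360,-204,0,0,0,0,100],[-420,-238,0,0,0,0,100],[-475,-269,0,0,0,0,100]],
  ],
)

```text
t: 1.15
eef_pos: [0.5281, 0.2322, 0.2082]
ee_rot: [0.149, 0.989, 0.0, -0.0]
ft_force: [0.6, 1.2, -0.7]
grip_width: 0.0855
```

Request:
step_arm(
  deltas=[
    [[0,0,40,0,0,0,100],[0,0,72,0,0,0,100],[0,0,72,0,0,0,100],[0,0,72,0,0,0,100]],
  ],
)

```text
t: 1.65
eef_pos: [0.5277, 0.2341, 0.1375]
ee_rot: [0.149, 0.989, 0.0, 0.001]
ft_force: [0.1, 0.5, 0.5]
grip_width: 0.0852
```

```bash
python3 - <<'E'
from h import *
c=cap('wrist','w1');print(c['obs']['eef_pos'],c['obs']['ee_rot'],c['obs']['ft_force'])
u=wproj(c,[.5584,.1997,.084]);print(u)
x,y=u.astype(int);k=c['image'][max(y-60,0):y+60,max(x-80,0):x+80];print(max(x-80,0),max(y-60,0))
cv2.imwrite('pics/w1c.png',cv2.resize(k,None,fx=5,fy=5,interpolation=2))
E
```

```text
[0.5276775  0.23412728 0.13754815] [1.48657190e-01 9.88888604e-01 3.37041104e-04 5.05836008e-04] [0.06882499 0.49029311 0.54219413]
[224.66555458 247.62301082]
144 187
```

View pics/w1c.png

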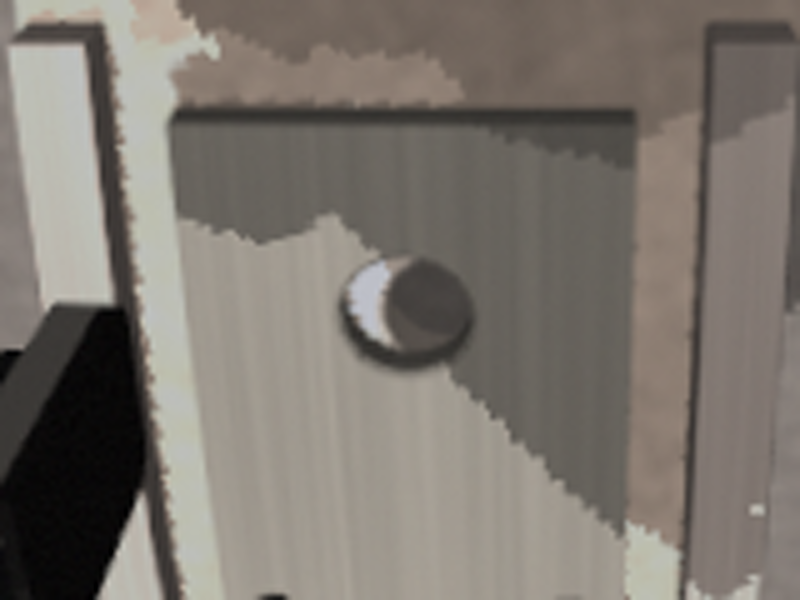

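The view shows the hole rim centred at about (407,312) in the crop, which is (225.5,249.4) in the full picture and within 2 mm of the prediction. The white crescent is on the left with its inner edge at x≈384, so the lower hole lies to the right (panel +y).

```bash
cat > fit.py <<'E'
from h import *
from scipy.optimize import least_squares
def fit(name,cx,cy,win=20,thr=150):
    c=pickle.load(open(name+'.pkl','rb'));g=cv2.cvtColor(c['image'],6).astype(float);s=8
    x0,y0=int(cx)-win,int(cy)-win;k=cv2.resize(g[y0:y0+2*win,x0:x0+2*win],None,fx=s,fy=s,interpolation=2)
    ux=lambda p:((p+.5)/s-.5)
    pts=[]
    for r in range(2*win):   # bright->dark crossing to the right in each row within hole
        row=g[y0+r,x0:x0+2*win]
        print(y0+r,row[4:2*win-4].astype(int).tolist())
    return c
fit('w1',225.5,248)
E
python3 fit.py | sed -n 6,36p
```

```text
233 [155, 157, 159, 160, 140, 138, 116, 101, 100, 101, 102, 103, 104, 103, 101, 100, 102, 105, 106, 106, 102, 101, 103, 102, 102, 102, 100, 98, 98, 98, 100, 100]
234 [155, 156, 159, 160, 155, 154, 145, 108, 100, 101, 102, 103, 103, 102, 102, 100, 101, 105, 106, 105, 103, 101, 102, 102, 103, 101, 99, 98, 96, 98, 99, 100]
235 [155, 157, 158, 159, 157, 154, 152, 111, 100, 101, 102, 102, 104, 104, 102, 100, 101, 104, 106, 105, 102, 102, 102, 102, 102, 101, 100, 99, 97, 98, 100, 100]
236 [155, 156, 157, 158, 157, 154, 152, 144, 109, 122, 105, 103, 103, 103, 102, 99, 101, 105, 106, 105, 103, 101, 101, 102, 102, 101, 100, 98, 98, 98, 99, 101]
237 [156, 155, 156, 159, 158, 155, 153, 155, 148, 151, 140, 108, 103, 102, 100, 96, 98, 103, 105, 106, 104, 102, 101, 102, 103, 102, 101, 99, 98, 98, 99, 101]
238 [155, 155, 157, 158, 158, 155, 152, 155, 157, 154, 136, 105, 102, 111, 113, 118, 119, 107, 98, 91, 96, 100, 102, 103, 103, 103, 101, 98, 99, 98, 99, 102]
239 [156, 155, 157, 159, 157, 154, 153, 151, 138, 124, 143, 164, 142, 141, 141, 139, 126, 97, 81, 72, 78, 83, 88, 99, 102, 103, 100, 99, 98
[... 2842 characters left out ...]
7, 55, 57, 56, 57, 57, 64, 73, 93, 81, 81, 90, 97, 97, 96, 97, 100]
260 [160, 156, 152, 151, 154, 155, 152, 148, 141, 130, 116, 110, 103, 87, 76, 70, 68, 69, 72, 80, 93, 106, 111, 126, 120, 98, 99, 97, 97, 96, 97, 100]
261 [161, 156, 152, 152, 154, 155, 153, 151, 150, 147, 141, 134, 129, 123, 114, 109, 110, 112, 113, 121, 129, 136, 139, 146, 151, 108, 101, 97, 97, 97, 97, 100]
262 [159, 157, 151, 151, 154, 155, 153, 151, 152, 152, 152, 151, 149, 147, 144, 140, 139, 139, 144, 148, 150, 151, 152, 155, 157, 109, 101, 98, 96, 97, 98, 100]
263 [160, 157, 151, 151, 153, 155, 153, 151, 151, 152, 153, 153, 155, 157, 157, 156, 153, 152, 156, 160, 160, 158, 155, 156, 158, 140, 105, 98, 97, 96, 97, 99]
```

```bash
cat > fit.py <<'E'
from h import *
from scipy.optimize import least_squares
def circ(c,pts,z):
    P=np.array([wray_z(c,u,v,z)[:2] for u,v in pts])
    s=least_squares(lambda p:np.hypot(*(P-p).T)-.011,P.mean(0)+.001,loss='soft_l1',f_scale=.0005)
    t=least_squares(lambda p:np.hypot(*(P-p[:2]).T)-p[2],[*s.x,.011])
    print(z,s.x.round(4),(s.fun*1000).round(1),'free',t.x.round(4));return s.x
E
python3 - <<'E'
from fit import *
c=pickle.load(open('w1.pkl','rb'))
low=circ(c,[(222.55,241),(222,242),(221.45,243),(221.2,244),(220.35,245),(220.5,246),(220.4,247),(220.2,248),(220.3,249),(220.3,250),(220.55,251),(220.95,252),(221.5,253),(222,254)],.076)
rim=circ(c,[(211.7,247),(211.8,251),(238,247),(238.3,250),(225,261),(227,238.5),(232.8,240.5),(235.3,242.4),(237,244.5),(214.2,256),(216.5,258.3),(219.5,259.8),(236.3,256),(234.5,258),(213.5,242.2)],.084)
ax=np.array([.957,-.289]);ay=np.array([.289,.957]);d=low-rim;print('offset',np.linalg.norm(d),d@ax,d@ay)
print((low+rim)/2, tod([.5564,-.1398,.22]))
E
```

```text
0.076 [0.5651 0.204 ] [ 0.3  0.1 -0.  -0.2  0.2 -0.2 -0.2 -0.1 -0.1  0.   0.1  0.1  0.   0.1] free [0.5658 0.2056 0.0125]
0.084 [0.5604 0.1992] [ 0.4  0.4  0.4  0.3  0.1 -0.1  0.2  0.4  0.5  0.4  0.4  0.2  0.2  0.2
  0.7] free [0.5603 0.1992 0.0113]
offset 0.006713233123136535 0.003106938273521355 0.005948616730447285
[0.56279223 0.20164012] [-137.2 -349.1  -82.3]
```

Request:
step_arm(
  deltas=[
    [[0,0,-50,0,0,0,100],[0,0,-82,0,0,0,100],[-18,-46,-82,0,0,0,100],[-36,-92,-82,0,0,0,100],[-54,-138,-82,0,0,0,100],[-72,-184,-82,0,0,0,100],[-90,-230,-82,0,0,0,100],[-108,-276,-82,0,0,0,100]],
  ],
)

```text
t: 2.7
eef_pos: [0.5499, -0.0632, 0.2204]
ee_rot: [0.149, 0.989, 0.0, 0.002]
ft_force: [-0.1, -0.4, 0.1]
grip_width: 0.0854
```

Request:
step_arm(
  deltas=[
    [[-12,-36,0,0,0,0,100],[-29,-73,0,0,0,0,100],[-29,-73,0,0,0,0,100],[-29,-73,0,0,0,0,100]],
  ],
)

```text
t: 3.2
eef_pos: [0.5559, -0.1396, 0.2194]
ee_rot: [0.149, 0.989, 0.0, 0.001]
ft_force: [0.7, -0.3, -0.4]
grip_width: 0.0851
```

```bash
python3 - <<'E'
from h import *
c=cap('wrist','w2');print(c['obs']['eef_pos'],c['obs']['ee_rot'])
for z in(.082,.147):print(wproj(c,[.5564,-.1398,z]))
print(tod([.5564,-.1398,.099]))
cv2.imwrite('pics/w2v.png',c['image'])
E
```

```text
[ 0.55594053 -0.13956613  0.21941975] [1.48642973e-01 9.88890526e-01 3.16956655e-04 8.33263418e-04]
[252.98260862 176.77993261]
[253.00782438 196.40532199]
[ -0.6  -0.9 120.1]
```

View pics/w2v.png

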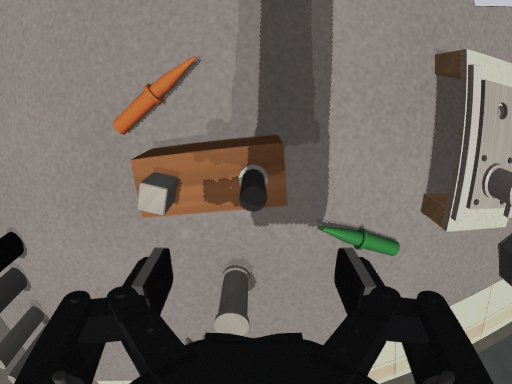

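The wrist view shows the handle top at (252,199) and the collar at (253,177), within 2 mm of the prediction. The fingers are clear on both sides, and the punch head at (157,193) is well away.

Request:
step_arm(
  deltas=[
    [[-1,-1,50,0,0,0,100],[-1,-1,95,0,0,0,100],[-1,-1,120,0,0,0,100],[-1,-1,120,0,0,0,100],[-1,-1,120,0,0,0,40],[-1,-1,120,0,0,0,10],[-1,-1,120,0,0,0,10],[-1,-1,120,0,0,0,10]],
  ],
  squeeze=40,
)

```text
t: 4.25
eef_pos: [0.5567, -0.1412, 0.0992]
ee_rot: [0.149, 0.989, 0.0, 0.001]
ft_force: [0.5, 1.8, 4.6]
grip_width: 0.0223
```

Request:
step_arm(
  deltas=[
    [[0,0,0,0,0,0,10],[0,0,0,0,0,0,10],[0,0,0,0,0,0,10],[0,0,0,0,0,0,10]],
  ],
)

```text
t: 4.75
eef_pos: [0.5567, -0.1412, 0.0992]
ee_rot: [0.149, 0.989, 0.0, 0.001]
ft_force: [-1.3, 1.4, 6.7]
grip_width: 0.023
```

Request:
step_arm(
  deltas=[
    [[0,0,-15,0,0,0,10],[0,0,-45,0,0,0,10],[0,0,-85,0,0,0,10],[0,0,-125,0,0,0,10],[0,0,-150,0,0,0,10],[0,0,-150,0,0,0,10]],
  ],
  squeeze=70,
)

```text
t: 5.5
eef_pos: [0.5567, -0.1421, 0.2504]
ee_rot: [0.149, 0.989, -0.0, 0.002]
ft_force: [-0.8, 0.2, -3.1]
grip_width: 0.0219
```

```bash
python3 - <<'E'
from h import *
c=cap('wrist','w3');o=c['obs'];print(o['eef_pos'],o['ee_rot'],o['ft_force'],o['moment'],o['grip_width'])
print(tod([.5628,.2016,.22]))
print(wproj(c,o['eef_pos']-[0,0,.091]))
k=c['image'][60:330,100:420]
cv2.imwrite('pics/w3v.png',cv2.resize(k,None,fx=2.2,fy=2.2,interpolation=2))
E
```

```text
[ 0.55671743 -0.1420567   0.25041057] [ 1.49110042e-01  9.88819123e-01 -9.83354906e-05  1.71131702e-03] [-0.7563687   0.21014808 -3.13453319] [-0.02085842  0.027953   -0.03549932] 0.02194726635155048
[ 94.7 330.   28.4]
[253.15344611 189.15578128]
```

View pics/w3v.png

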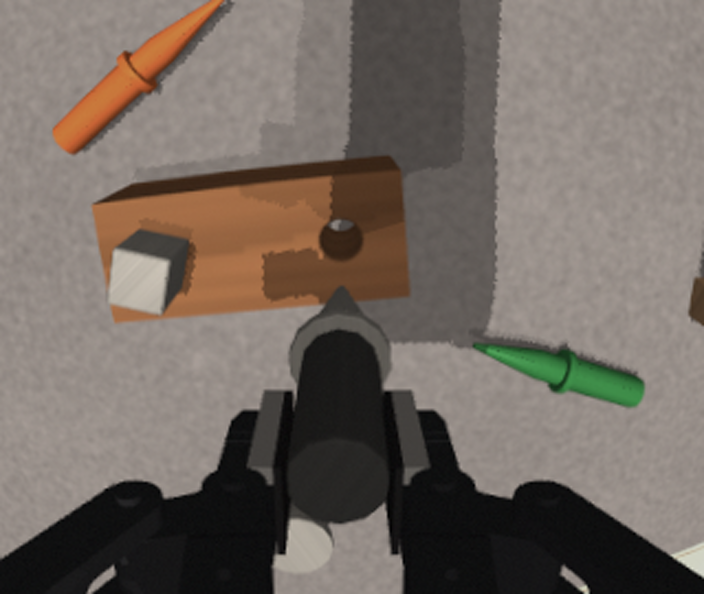

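The drift hangs straight in the fingers with its tip at crop (341,287), full picture (255,190). By this camera that is about 1.6 mm to tool +y and 2–3 mm to tool −x of the nominal. The punch and look-alikes are undisturbed.

Request:
step_arm(
  deltas=[
    [[13,45,0,0,0,0,10],[26,90,0,0,0,0,10],[40,135,0,0,0,0,10],[54,180,0,0,0,0,10],[67,225,0,0,0,0,10],[80,270,0,0,0,0,10],[92,310,0,0,0,0,10],[97,328,0,0,0,0,10]],
  ],
)

```text
t: 6.55
eef_pos: [0.5582, 0.2037, 0.2458]
ee_rot: [0.147, 0.989, -0.001, -0.002]
ft_force: [-0.9, -0.6, -4.0]
grip_width: 0.0219
```

Request:
step_arm(
  deltas=[
    [[0,0,20,0,0,0,10],[0,0,45,0,0,0,10],[0,0,56,0,0,0,10],[0,0,56,0,0,0,10],[0,0,56,0,0,0,10]],
  ],
)

```text
t: 7.18
eef_pos: [0.5604, 0.2004, 0.1932]
ee_rot: [0.149, 0.989, 0.0, 0.0]
ft_force: [0.7, 1.1, -1.6]
grip_width: 0.0218
```

```bash
python3 - <<'E'
from h import *
c=cap('wrist','w4');o=c['obs'];print(o['eef_pos'],o['ee_rot'],o['ft_force'],o['moment'])
print(wproj(c,[.5604,.1992,.084]),wproj(c,[.5651,.2040,.076]),wproj(c,o['eef_pos']-[0,0,.091]))
k=c['image'][130:250,175:335]
cv2.imwrite('pics/w4v.png',cv2.resize(k,None,fx=5,fy=5,interpolation=2))
E
```

```text
[0.56041171 0.2004486  0.19315087] [1.49046766e-01 9.88829992e-01 2.43052095e-04 4.99241684e-04] [ 0.69091235  1.12459204 -1.62474917] [-0.0377116   0.02886413 -0.03044219]
[251.87126456 184.187056  ] [257.91315531 184.91647426] [253.12179401 189.39759258]
```

View pics/w4v.png

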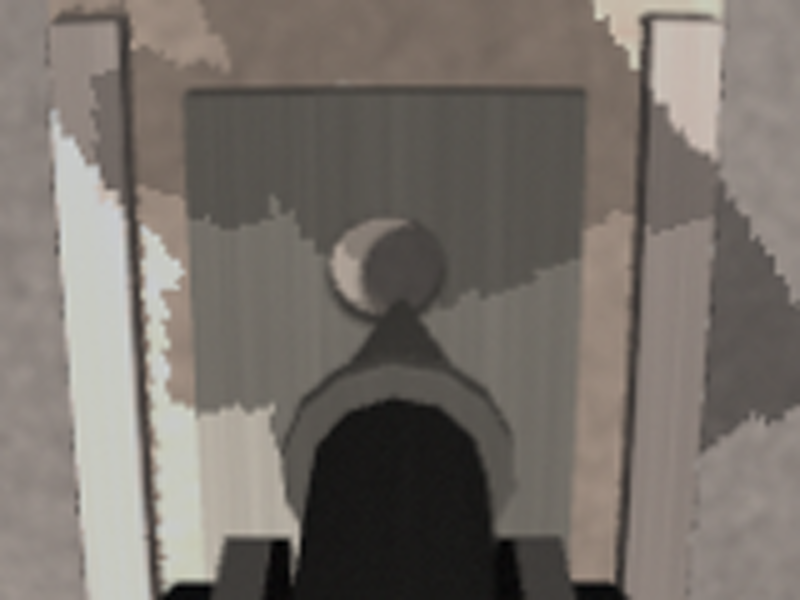

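```bash
python3 - <<'E'
from h import *
c=pickle.load(open('w4.pkl','rb'));o=c['obs'];R=Rn.from_quat(o['ee_rot']).as_matrix()
z=o['eef_pos'][2]-.091
tip=wray_z(c,255.4,190.2,z);tip=tip+R[:,0]*-.0015;print(tip,(R.T@(tip-o['eef_pos'])*1000).round(1))
rim=wray_z(c,252.2,184.0,.084);print('rim',rim)
low=np.array([.5651,.2040,tip[2]]);rim[2]=tip[2]
for n,p in(('mid',(low+rim)/2),('low',low),('rim',rim)):print(n,(R.T@(p-tip)*1000).round(1))
E
```

```text
[0.56318142 0.20175645 0.10215224] [-2.2  2.  91. ]
rim [0.5603139  0.19955853 0.084     ]
mid [ 0.5 -0.1 -0. ]
low [-1.2  2.7  0. ]
rim [ 2.1 -2.9 -0. ]
```

The tip (crop 402,301) is over the lens between the rim centre (386,270) and the lower hole centre (416,275). It is 0.5 mm from the midpoint, so I can go straight down.

Request:
step_arm(
  deltas=[
    [[0.5,0,6,0,0,0,10],[0.5,0,12,0,0,0,10],[0.5,0,17,0,0,0,10],[0.5,0,21,0,0,0,10],[0.5,0,25,0,0,0,10],[0.5,0,28,0,0,0,10],[0.5,0,31,0,0,0,10],[0.5,0,31,0,0,0,10]],
  ],
)

```text
t: 8.22
eef_pos: [0.5593, 0.2007, 0.161]
ee_rot: [0.149, 0.989, -0.0, -0.0]
ft_force: [0.6, 0.8, -2.9]
grip_width: 0.0217
```

Request:
step_arm(
  deltas=[
    [[0,0,0,0,0,0,10],[0,0,0,0,0,0,10]],
  ],
)

```text
t: 8.48
eef_pos: [0.5595, 0.2008, 0.1614]
ee_rot: [0.149, 0.989, 0.0, 0.0]
ft_force: [-0.4, 0.5, -2.8]
grip_width: 0.0219
```

Request:
step_arm(
  deltas=[
    [[-0.4,0.5,2,0,0,0,10],[-0.8,1.0,4,0,0,0,10],[-1.2,1.4,6,0,0,0,10],[-1.6,1.8,8,0,0,0,10],[-1.9,2.2,10,0,0,0,10],[-2.2,2.7,12,0,0,0,10],[-2.2,2.7,12,0,0,0,10],[-2.2,2.7,12,0,0,0,10]],
  ],
)

```text
t: 9.48
eef_pos: [0.562, 0.2024, 0.149]
ee_rot: [0.149, 0.989, -0.0, -0.0]
ft_force: [-0.8, -1.7, -3.3]
grip_width: 0.0221
```

Request:
step_arm(
  deltas=[
    [[0,0,1.5,0,0,0,10],[0,0,3,0,0,0,10],[0,0,4.5,0,0,0,10],[0,0,6,0,0,0,10],[0,0,7.5,0,0,0,10],[0,0,9,0,0,0,10],[0,0,9,0,0,0,10],[0,0,9,0,0,0,10]],
  ],
)

```text
t: 10.48
eef_pos: [0.5622, 0.2027, 0.1401]
ee_rot: [0.149, 0.989, -0.0, -0.0]
ft_force: [-1.5, -1.1, -2.5]
grip_width: 0.0217
```

Request:
step_arm(
  deltas=[
    [[0,0,1.5,0,0,0,10],[0,0,3,0,0,0,10],[0,0,4.5,0,0,0,10],[0,0,6,0,0,0,10],[0,0,7,0,0,0,10],[0,0,8,0,0,0,10],[0,0,8,0,0,0,10],[0,0,8,0,0,0,10]],
  ],
)

```text
t: 11.48
eef_pos: [0.5622, 0.2028, 0.1321]
ee_rot: [0.149, 0.989, -0.0, -0.0]
ft_force: [-1.9, -1.2, -1.7]
grip_width: 0.0219
```

Request:
step_arm(
  deltas=[
    [[0,0,1,0,0,0,10],[0,0,2,0,0,0,10],[0,0,3,0,0,0,10],[0,0,4,0,0,0,10],[0,0,5,0,0,0,10],[0,0,6,0,0,0,10],[0,0,6,0,0,0,10],[0,0,6,0,0,0,10]],
  ],
)

```text
t: 12.48
eef_pos: [0.5623, 0.2027, 0.1262]
ee_rot: [0.149, 0.989, -0.0, -0.0]
ft_force: [-2.2, -0.7, -1.1]
grip_width: 0.022
```

Request:
step_arm(
  deltas=[
    [[0,0,0.7,0,0,0,10],[0,0,1.4,0,0,0,10],[0,0,2.1,0,0,0,10],[0,0,2.8,0,0,0,10],[0,0,3.5,0,0,0,10],[0,0,3.5,0,0,0,10]],
  ],
)

```text
t: 13.22
eef_pos: [0.5624, 0.2028, 0.1227]
ee_rot: [0.149, 0.989, 0.0, 0.0]
ft_force: [-1.9, -0.2, -1.2]
grip_width: 0.0218
```

Request:
step_arm(
  deltas=[
    [[0,0,0.5,0,0,0,10],[0,0,1,0,0,0,10],[0,0,1.5,0,0,0,10],[0,0,2,0,0,0,10],[0,0,2.5,0,0,0,10],[0,0,2.5,0,0,0,10]],
  ],
)

```text
t: 13.98
eef_pos: [0.5625, 0.2029, 0.1204]
ee_rot: [0.149, 0.989, 0.0, 0.0]
ft_force: [0.1, 0.3, -0.0]
grip_width: 0.0222
```

Request:
step_arm(
  deltas=[
    [[-0.3,0,0,0,0,0,10],[-0.6,0,0,0,0,0,10],[-0.6,0,0.3,0,0,0,10],[-0.6,0,0.6,0,0,0,10],[-0.6,0,0.6,0,0,0,10]],
  ],
)

```text
t: 14.6
eef_pos: [0.5629, 0.2027, 0.1196]
ee_rot: [0.149, 0.989, 0.0, -0.0]
ft_force: [-1.1, 0.3, -0.6]
grip_width: 0.022
```

Request:
step_arm(
  deltas=[
    [[-0.2,0,0.3,0,0,0,10],[-0.3,0,0.6,0,0,0,10],[-0.3,0,0.9,0,0,0,10],[-0.3,0,1.2,0,0,0,10],[-0.3,0,1.2,0,0,0,10]],
  ],
)

```text
t: 15.22
eef_pos: [0.5632, 0.2025, 0.1185]
ee_rot: [0.149, 0.989, 0.0, 0.0]
ft_force: [-1.2, 1.6, 0.2]
grip_width: 0.0221
```

Request:
step_arm(
  deltas=[
    [[0,0.3,0,0,0,0,10],[0,0.5,0,0,0,0,10],[0,0.5,0.3,0,0,0,10],[0,0.5,0.6,0,0,0,10],[0,0.5,0.6,0,0,0,10]],
  ],
)

```text
t: 15.85
eef_pos: [0.5633, 0.2028, 0.1177]
ee_rot: [0.149, 0.989, -0.0, -0.0]
ft_force: [-1.1, -0.6, -0.5]
grip_width: 0.0222
```

Request:
step_arm(
  deltas=[
    [[-0.1,0.1,0.3,0,0,0,10],[-0.2,0.2,0.6,0,0,0,10],[-0.2,0.2,0.9,0,0,0,10],[-0.2,0.2,1.2,0,0,0,10],[-0.2,0.2,1.2,0,0,0,10]],
  ],
)

```text
t: 16.48
eef_pos: [0.5635, 0.203, 0.1165]
ee_rot: [0.149, 0.989, -0.0, -0.0]
ft_force: [-0.7, 0.1, -1.3]
grip_width: 0.0218
```

Request:
step_arm(
  deltas=[
    [[0,0,0.6,0,0,0,10],[0,0,1.2,0,0,0,10],[0,0,1.8,0,0,0,10],[0,0,2.4,0,0,0,10],[0,0,3,0,0,0,10],[0,0,3,0,0,0,10]],
  ],
)

```text
t: 17.23
eef_pos: [0.5635, 0.2031, 0.1136]
ee_rot: [0.149, 0.989, -0.0, -0.0]
ft_force: [-1.2, -1.2, -0.8]
grip_width: 0.0219
```

Request:
step_arm(
  deltas=[
    [[0,0,0.6,0,0,0,10],[0,0,1.2,0,0,0,10],[0,0,1.8,0,0,0,10],[0,0,2.4,0,0,0,10],[0,0,3,0,0,0,10],[0,0,3,0,0,0,10]],
  ],
)

```text
t: 17.98
eef_pos: [0.5635, 0.2031, 0.1105]
ee_rot: [0.149, 0.989, -0.0, -0.0]
ft_force: [-1.9, -1.2, -1.5]
grip_width: 0.0216
```

Request:
step_arm(
  deltas=[
    [[0,0,0.5,0,0,0,10],[0,0,1.0,0,0,0,10],[0,0,1.5,0,0,0,10],[0,0,2,0,0,0,10],[0,0,2.4,0,0,0,10],[0,0,2.4,0,0,0,10]],
  ],
)

```text
t: 18.73
eef_pos: [0.5635, 0.2031, 0.1082]
ee_rot: [0.149, 0.989, -0.0, -0.0]
ft_force: [-2.1, 0.3, -1.4]
grip_width: 0.0221
```

Request:
step_arm(
  deltas=[
    [[0,0,0.2,0,0,0,10],[0,0,0.4,0,0,0,10],[0,0,0.5,0,0,0,10],[0,0,0.5,0,0,0,10]],
  ],
)

```text
t: 19.23
eef_pos: [0.5636, 0.203, 0.1078]
ee_rot: [0.149, 0.989, -0.0, -0.0]
ft_force: [-1.3, -1.7, -0.5]
grip_width: 0.0221
```

Request:
step_arm(
  deltas=[
    [[0,0,0.2,0,0,0,10],[0,0,0.3,0,0,0,10],[0,0,0.4,0,0,0,10],[0,0,0.4,0,0,0,10]],
  ],
)

```text
t: 19.73
eef_pos: [0.5636, 0.2031, 0.1074]
ee_rot: [0.149, 0.989, -0.0, -0.0]
ft_force: [-2.3, -1.8, -1.0]
grip_width: 0.0215
```

```bash
python3 - <<'E'
from h import *
c=cap('wrist','w5');o=c['obs'];print(o['eef_pos'],o['ft_force'],o['moment'])
k=c['image'][130:270,175:335]
cv2.imwrite('pics/w5v.png',cv2.resize(k,None,fx=4,fy=4,interpolation=2))
E
```

```text
[0.56355609 0.20309461 0.10739477] [-2.2843512  -1.80239911 -1.01488306] [-1.50751748e-01  4.57780438e-01 -1.36609840e-04]
```

View pics/w5v.png

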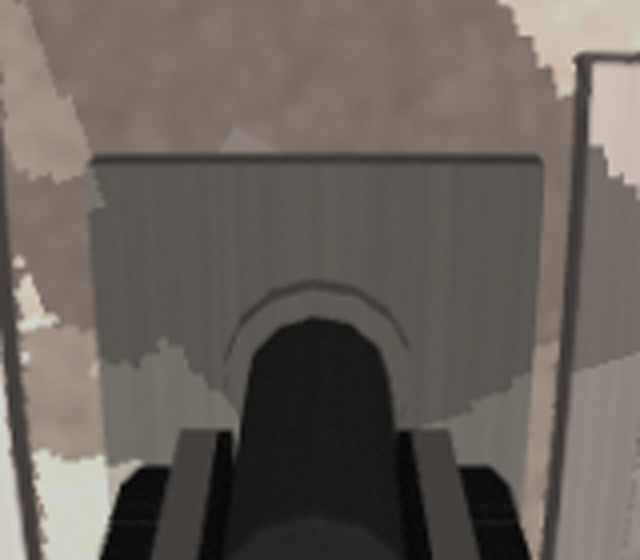

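The collar (crop 318,285) is almost on the plate. No seating force shows yet, so I'll ease down.

Request:
step_arm(
  deltas=[
    [[0,0,0.2,0,0,0,10],[0,0,0.3,0,0,0,10],[0,0,0.4,0,0,0,10],[0,0,0.4,0,0,0,10]],
  ],
)

```text
t: 20.27
eef_pos: [0.5637, 0.203, 0.1072]
ee_rot: [0.149, 0.989, 0.0, 0.0]
ft_force: [-3.2, -1.0, 2.6]
grip_width: 0.022
```

Request:
step_arm(
  deltas=[
    [[0.2,0.1,-0.1,0,0,0,10],[0.2,0.1,-0.1,0,0,0,30],[0.2,0.1,-0.1,0,0,0,60],[0.2,0.1,-0.1,0,0,0,80],[0.2,0.1,-0.1,0,0,0,80],[0.2,0.1,-0.1,0,0,0,80]],
  ],
)

```text
t: 21.02
eef_pos: [0.5634, 0.2032, 0.107]
ee_rot: [0.149, 0.989, -0.0, -0.0]
ft_force: [-0.5, -0.3, -0.4]
grip_width: 0.0682
```

Request:
step_arm(
  deltas=[
    [[0,0,-10,0,0,0,80],[0,0,-35,0,0,0,80],[0,0,-70,0,0,0,80],[0,0,-105,0,0,0,80],[0,0,-120,0,0,0,80],[0,0,-120,0,0,0,80],[0,0,-120,0,0,0,80]],
  ],
)

```text
t: 21.9
eef_pos: [0.5627, 0.2031, 0.2255]
ee_rot: [0.149, 0.989, -0.001, -0.001]
ft_force: [-0.1, -0.7, -0.4]
grip_width: 0.0687
```

```bash
python3 - <<'E'
from h import *
c=cap('wrist','w6');t=cap('top','top6');s=cap('scene','scene6');o=c['obs'];print(o['eef_pos'],o['ft_force'])
P=world(s);z=P[...,2]
m=(np.hypot(P[...,0]-.565,P[...,1]-.204)<.03)&(z>.12);print('handle',m.sum(),P[m].max(0),P[m&(z>.15)].mean(0) if (m&(z>.15)).any() else '')
k=np.vstack([c['image'][60:330,120:440],cv2.resize(s['image'][150:270,220:362],(320,270))])
cv2.imwrite('pics/v6.png',k)
E
```

```text
[0.56272141 0.20307006 0.22545305] [-0.11303579 -0.7222839  -0.38280524]
handle 361 [0.594238   0.2336178  0.43132694] [0.57514613 0.19957729 0.33061613]
```

View pics/v6.png

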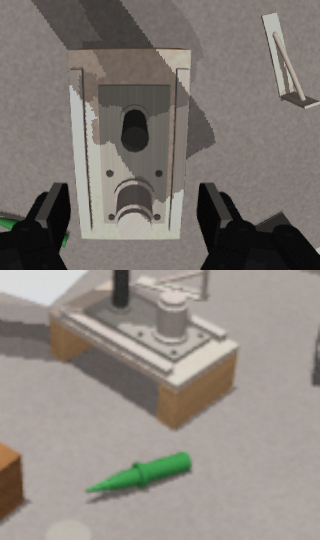

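The drift stands upright at (135,130) with its collar on the plate, and the gripper is clear above it. I'll check the heights and then hand in.

```bash
python3 - <<'E'
from h import *
c=pickle.load(open('w6.pkl','rb'));d=c['depth'];M=wcam(c)
v,u=np.mgrid[:384,:512];x=(u-c['cx'])/c['fx'];y=(v-c['cy'])/c['fy'];r=np.hypot(x,y)+1e-9
s=np.tan(r)/r;P=np.stack([x*s*d,y*s*d,d],-1)@M[:3,:3].T+M[:3,3]
z=P[...,2];m=(np.hypot(P[...,0]-.566,P[...,1]-.2035)<.03)&(d>0)
T=m&(z>.15)&(z<.165);print('top',T.sum(),P[T].mean(0) if T.any() else z[m].max())
C=m&(z>.0875)&(z<.095);print('collar',C.sum(),P[C].mean(0),cv2.minEnclosingCircle((P[C][:,:2]*1000).astype(np.float32)))
t0=pickle.load(open('top0.pkl','rb'));t1=pickle.load(open('top6.pkl','rb'))
q=world(t1);n=(q[...,2]>.1)&(abs(q[...,0]-.536)<.03)&(abs(q[...,1]+.237)<.03);print('punch now',q[n].mean(0))
order.hand_in()
E
```

```text
top 603 [0.56421705 0.20380718 0.15544367]
collar 233 [0.55804455 0.20559358 0.09073908] ((564.8447265625, 203.54974365234375), 15.892217636108398)
punch now [ 0.53577048 -0.2358256   0.11820972]
the job is handed in; nothing more can be done
```

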